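Mount a flat forming stake in the bench chuck

TASK

Take the flat-headed steel stake out of the wooden rack, slide its flat tang edgewise into the slot between the brass jaws of the bench chuck until it stands on the slot's floor and let go, then swing the chuck's red-tipped handle clockwise (seen from above) until the jaws grip the stake firmly, and leave it clamped. Leave the domed stake in its rack slot, and do not shift or tip the tin, the wooden spool or the brush.

Things in the scene. Friction and masses are not known exactly. Their poses are not given: they have to be found in the camera images.
- flat_stake: Loose steel stake, 94 mm tall, 0.22 kg, upright in one of the rack's slots at the start. Flat tang below, 28 (x) x 10 (y) mm, 42 mm long; above it the head, 36 (x) x 12 (y) mm, from 42 to 94 mm, with a rounded top edge. Origin at the centre of its underside, z up. Either way round is the same. Grip the head across its 12 mm thickness, about 78 mm above the origin.
- domed_stake: Loose steel stake with the same tang and a round mushroom head, 34 mm across, 83 mm tall; origin at the centre of its underside. It stands in the other rack slot and stays there.
- rack: Fixed wooden block 150 (x) x 56 (y) x 40 mm high; origin at the centre of its underside. Two slots 31 (x) x 13 (y) mm at x = +40 and -40 mm, open at the top, with a floor 8 mm above the bench; a stake stands in each.
- chuck: Fixed bench chuck: green flange 124 mm across, knurled steel sleeve 92 mm across (22 to 42 mm high), brass jaws and dark end blocks inside it (top at 60 mm, sloped lead-ins). Origin at the centre of the underside. Slot between the jaws: 36 mm long (x), 15 mm wide (y) at sleeve angle 0, floor 20 mm above the bench. Both jaws close along y to the centre, each 3.5 mm per rad of the sleeve.
- chuck_seat (a point): Centre of the slot's floor, 20 mm above the bench, on the chuck's axis; a seated stake's origin lies here. Axes as the chuck's.
- chuck_handle (a point): Point on the axis of the red upright grip at the end of the sleeve's handle bar: a post 16 mm across, from 30 to 84 mm above the bench; this point is 70 mm above the bench and 92 mm from the chuck's axis. It turns with the sleeve.
- chuck_sleeve (a joint): Angle of sleeve and handle, 0 to 1.25 rad, growing clockwise seen from above. At 0 the jaws are fully open and the handle points 0.5 rad counter-clockwise of the chuck's x axis. The jaws meet the tang at about 0.7 rad, then it gets stiff: press on with 8 to 15 N at the handle to clamp. Stays where left (about 2 N to turn).
- jaw_left: The jaw on the chuck's +y side, brass block 34 mm long, 18 mm thick. Origin at the chuck's origin when open.
- jaw_right: The jaw on the chuck's -y side, like the other.
- tin: Bystander: round metal tin, 83 mm across, 52 mm high; origin at the centre of its underside.
- spool: Bystander: wooden spool, 40 mm across, 42 mm high; origin at the centre of its underside.
- brush: Bystander: flat brush lying on the bench, 160 mm long (x, bristles to +x), 28 mm wide, 20 mm high; origin near its middle, at its underside.
Things that resemble listed ones, but are neither listed nor needed, are in the scene too. Several things have the shape of the flat_stake; the one meant has the colours described above.

How it is judged:
By the outcome, as a careful person would: the job done as asked, in the order asked, and still so for the second after the job is handed in, with the robot touching nothing.
It also fails if it takes over 58 s, if anything falls off the work surface, if the arm or the gripper's body presses on something with over 40 N, if the wrist force passes 120 N, or if a joint passes its speed limit or range.

ROBOT

A 7-joint arm with a two-finger parallel gripper is mounted at the origin on the work surface. World frame = base frame: x ahead of the robot, y to its left, z up, the work surface at z = 0. Lengths are in m, angles in degrees, forces in N, time in s.
With the tool pointing down it reaches from about 0.425 to 1.025 m from the base axis. Payload 3.6 kg.
Tool frame: the origin (TCP) lies midway between the tips of the shut fingers; the grasp point (between the pads) lies bot.grip_point_offset behind it (bot.grip_point_offset is the distance from the TCP to the grasp point, in m); z points along the fingers, y is the line along which they close (so a half turn about z gives the same grasp; the last joint's range is limited). The gripper opens to 85 mm and grips with 20 to 120 N. Pads are 22 mm wide; open, the fingers measure 114 mm over their backs; the gripper's body (76 mm by 85 mm) begins 54 mm behind the grasp point. The pads swing forward as they close: fully open they stand 13 mm farther back than shut.
Start: joints at [65.403, 33.873, 2.773, 92.16, -1.908, 54.013, -1.931], TCP at [0.239, -0.685, 0.231] pointing down, gripper open.
Joint ranges: [-153.93, 153.93], [-27.13, 128.08], [-72.61, 78.16], [10.71, 143.7], [-87.88, 267.88], [4.46, 118.87], [-176.78, 176.78]. Speed limits (degrees/s): [147.25, 147.25, 180, 180, 180, 180, 180].

INTERFACE

Orientations are given as [roll, pitch, yaw] about the fixed x, y, z axes, in that order (R = Rz(yaw) Ry(pitch) Rx(roll)).
In Python, from cell import bot, get_image, calibration, silhouettes gives the robot as it stands. The module is installed in compiled form; this text tells all that it offers.
- The arm moves only by the tool arm_command, never from a script. Its argument "steps" is one flat list of numbers, 6 for each row, row after row: the shift along the tool's x, y, z normalised to -1 to 1, where 1 is 10 cm, then the turn, a rotation vector about the tool's x, y, z normalised to -1 to 1, where 1 is 90 degrees. In form: [tx, ty, tz, wx, wy, wz, tx, ty, tz, wx, wy, wz, ...]. A call has 1 to 20 rows; each row is the pose to reach, as a shift and turn from the pose commanded when the call began, along the tool's axes at that moment; what a row does not reach only later rows make up. A row lasts 1/10 s, in which the tool goes at most 50 mm and 8.59 degrees, less where a joint would pass 70% of its speed; a pose out of reach is approached as far as the arm can. A call with a number of a shift or a turn outside -1 to 1 is refused whole. A call with a gripper value outside its range is refused whole. "fingers" is the closure, from -1 (fully open) to 1 (shut), set as the call begins (left out, the last holds). The fingers move at their own pace and stop on an object; the grip force is fixed at half the most. Time passes only in rows, so rows that repeat a pose let the fingers close. It gives the time, the measured TCP pose, the force, the opening and the grip force at its end, in the units of the state.
- bot.observe(): the state, without advancing time (a new reading comes with each control period).
- get_image(name): name is "scene" or "side" or "wrist"; returns the picture (384x512x3 uint8, red, green, blue); there is no depth.
- calibration(name): a dict with "fx", "fy", "cx", "cy" (pixels), "k1" (the pictures are not rectified: a ray, as slopes to the right and down, at radius r is drawn at 1 + k1 r^2 times it, then the intrinsics apply), "position" and "attitude" of the camera in the world. Camera axes: x right, y down, z forward; pixel columns grow to the right and rows downward; lengths in m; the calibration is good to about 2 mm. A picture is of the moment at which its call begins: read the wrist's pose just before it. calibration takes no time and is no camera call; for the wrist camera it gives the pose at the moment of the call.
- bot.finish_job(): hands the job in; it is judged then, once.
Trained networks look in the newest picture that a camera, given by its name, has taken for a name from the list of things; names that differ only in an ending like _2 or _b are one class to them, and where a whole thing is asked for, a point or a joint stands for the part that bears it (a point fixed in the world has none). Each returns a list of dicts, best first, with "p" (0 to 1); they miss things now and then, are a little off and sometimes report something else, mostly with a low value. They report only what shows in the picture. A call takes as long as a camera call. They do not tell look-alikes from the thing itself.
- silhouettes(camera, target): "pixels" (384x512 bool, what is visible of it) and "bbox" ([left, top, right, bottom] in pixels, round what is visible of it).
The state is a dict: "time": time; "qpos": joint angles; "qvel": joint speeds; "tau": joint torques, N m; "position": TCP position; "tool_rot": TCP orientation; "force": force on the tool from outside, world axes, zero at the start; "ft_torque": the same for the moment, N m; "finger_gap": opening from 0.0 (shut) to 1.0 (fully open); "grip_force": force on a finger pad.
Only numpy, scipy, OpenCV 4.12 (cv2) and the standard library are available. Lean on these libraries where they do the work, as an engineer would, in place of code of your own. Each camera call takes 0.05 s, during which the arm holds its last target. There are 200 camera calls.

## Working session

There is one attempt and no reset: what is moved stays moved. The work goes in short steps, Python scripts to look and compute and a tool call to move; the robot and the scene stay as the last step left them, time stands still between calls to the robot, and variables do not carry over. Pictures are saved under pics/ and viewed, at most 13 in all, crops included, and the job is handed in when it is done.

Besides the shell and the picture viewer there is one more tool, called after "Call:" by a JSON object that holds its "method" and its "body". arm_command: Moves the arm, as the interface text tells. Its arguments: {"type":"object","properties":{"steps":{"type":"array"},"fingers":{"type":"number"}},"required":["steps"]}

```bash
mkdir -p pics; python3 - <<'E'
from cell import bot,get_image,calibration,silhouettes
import cv2,numpy as np
s=bot.observe();print(s['time'],s['position'],s['tool_rot'],bot.grip_point_offset,s['finger_gap'])
ims=[]
for n in ["scene","side"]:
    im=get_image(n);c=calibration(n);print(n,c)
    cv2.imwrite(f'pics/{n}0.png',cv2.cvtColor(cv2.resize(im,(800,600)),cv2.COLOR_RGB2BGR))
    for t in ["flat_stake","domed_stake","rack","chuck","chuck_handle","tin","spool","brush"]:
        for d in silhouettes(n,t)[:4]:
            m=d['pixels'];ys,xs=np.nonzero(m)
            print(n,t,round(d['p'],2),d['bbox'],m.sum(),xs.mean().round(1),ys.mean().round(1),np.median(im[m],0))
print(bot.observe()['time'])
E
```

```text
0.0 [ 0.23862459 -0.68371552  0.23013297] [-1.79870619e+02  7.19111800e-03  1.92437661e+01] 0.0187 0.9979011407169475
scene {'fx': 480.95934131255297, 'fy': 480.95934131255297, 'cx': 252.84816564966505, 'cy': 197.33783689497795, 'k1': -0.10420945113871319, 'position': array([ 1.02564319, -0.1831448 ,  0.83997483]), 'attitude': array([-147.08080639,   -0.42115617,   70.74274938])}
scene flat_stake 0.86 [133.9, 146.0, 163.2, 177.4] 522 147.3 160.8 [122.  44.   0.]
scene flat_stake 0.81 [90.8, 202.9, 121.0, 234.7] 519 105.1 219.0 [150.  55.   0.]
scene flat_stake 0.63 [143.1, 175.3, 155.7, 210.9] 272 148.4 193.6 [96. 80. 75.]
scene domed_stake 0.56 [157.2, 218.1, 171.5, 246.3] 307 163.7 228.0 [122. 111. 111.]
scene rack 0.64 [130.8, 187.7, 192.0, 263.3] 1908 161.4 226.5 [160. 114.  66.]
scene chuck 0.84 [300.0, 155.1, 373.0, 212.6] 2673 333.3 184.1 [62. 81. 54.]
scene chuck_handle 0.74 [306.5, 157.4, 369.2, 208.1] 844 342.3 185.6 [106.  79.  76.]
scene tin 0.66 [205.6, 128.1, 244.8, 171.2] 1398 226.2 148.0 [175. 171. 167.]
scene tin 0.28 [314.2, 261.7, 346.5, 348.0] 1176 329.2 303.2 [15
[... 1202 characters left out ...]
41.4, 291.5, 282.0] 807 254.1 264.3 [133. 111. 106.]
side chuck_handle 0.21 [332.0, 188.8, 373.8, 231.4] 1400 352.5 210.3 [238.  234.5 226. ]
side chuck_handle 0.2 [139.7, 199.4, 206.2, 228.9] 809 172.7 213.0 [149. 123.  83.]
side tin 0.94 [335.9, 191.0, 375.1, 232.2] 1365 353.1 210.2 [244. 243. 236.]
side tin 0.7 [216.0, 179.9, 235.4, 207.0] 366 226.9 193.0 [222.  167.5 109. ]
side spool 0.55 [218.4, 179.3, 233.6, 204.8] 331 227.1 193.2 [226. 176. 116.]
side brush 0.55 [140.3, 198.9, 206.9, 228.1] 828 172.5 213.0 [149.  122.5  83. ]
side brush 0.35 [276.0, 146.2, 335.1, 172.1] 1393 304.6 161.0 [146. 111.  74.]
side brush 0.28 [281.7, 132.2, 296.0, 153.3] 197 288.5 143.7 [145. 126. 108.]
0.9
```

View pics/scene0.png

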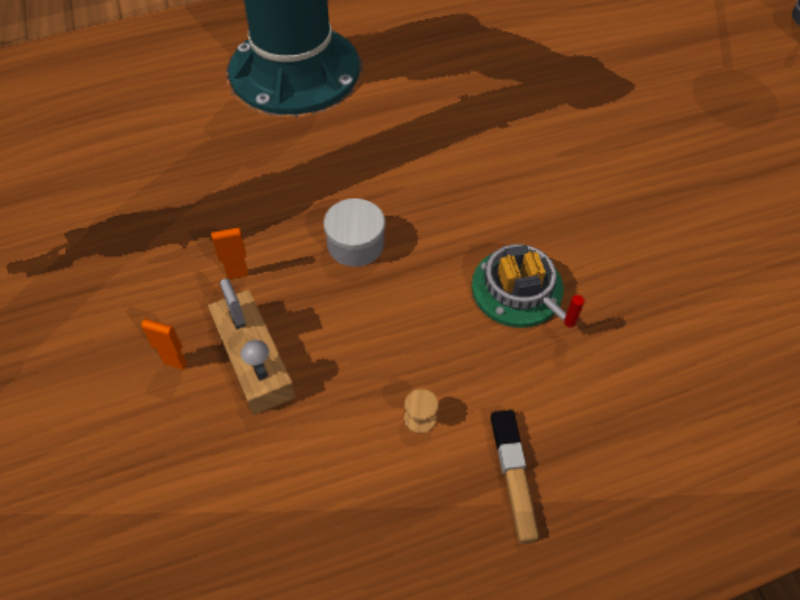

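View pics/side0.png

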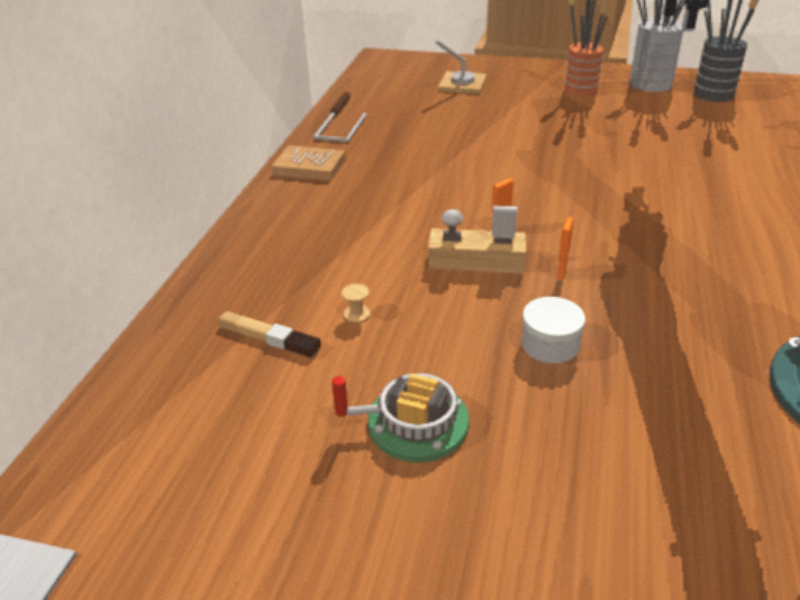

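The scene view shows the grey flat stake in the rack at about (148,193) in original pixels, with the domed one at (163,228). The two orange look-alikes stand beside the rack. The chuck is at (333,182) and its red grip at (367,199). The side view agrees: stake at (322,142), chuck at (265,265), grip at (218,254).

```bash
cat > h.py <<'E'
from cell import bot,get_image,calibration,silhouettes
import cv2,numpy as np
from scipy.spatial.transform import Rotation as R
from scipy.optimize import least_squares,minimize
def proj(c,P):
    P=np.atleast_2d(P);q=(P-c['position'])@R.from_euler('xyz',c['attitude'],degrees=True).as_matrix()
    s=q[:,:2]/q[:,2:];s=s*(1+c['k1']*(s**2).sum(1,keepdims=True))
    return s*[c['fx'],c['fy']]+[c['cx'],c['cy']]
def ray(c,uv):
    d=(np.array(uv,float)-[c['cx'],c['cy']])/[c['fx'],c['fy']];s=d.copy()
    for _ in range(20): s=d/(1+c['k1']*(s@s))
    return R.from_euler('xyz',c['attitude'],degrees=True).apply([*s,1])
def at_z(c,uv,z):
    d=ray(c,uv);return c['position']+d*(z-c['position'][2])/d[2]
def tri(cs,uvs):
    A=[];b=[]
    for c,u in zip(cs,uvs):
        d=ray(c,u);d/=np.linalg.norm(d);M=np.eye(3)-np.outer(d,d);A.append(M);b.append(M@c['position'])
    return np.linalg.lstsq(np.vstack(A),np.hstack(b),rcond=None)[0]
def box(lx,ly,z0,z1): return np.array([[sx*lx/2,sy*ly/2,z] for sx in(-1,1) for sy in(-1,1) for z in(z0,z1)])
def disc(r,z0,z1): a=np.linspace(0,2*np.pi,40);return np.array([[r*np.cos(t),r*np.sin(t),z] for t in a for z in(z0,z1)])
def place(P,p): return R.from_euler('z',p[2]).apply(P)+[p[0],p[1],0]
def hullmask(c,P):
    k=4;m=np.zeros((384*k,512*k),np.uint8);h=cv2.convexHull((proj(c,P)*k+k/2-.5).astype(np.float32)).round().astype(np.int32)
    cv2.fillConvexPoly(m,h,255);return cv2.resize(m,(512,384),interpolation=cv2.INTER_AREA)/255.
def fit(P,views,p0,step=(.01,.01,.15)):
    # views: (calib, mask); maximise IoU over x,y,yaw
    def f(p):
        e=0
        for c,m in views:
            h=hullmask(c,place(P,p));e+=1-np.minimum(h,m).sum()/np.maximum(h,m).sum()
        return e/len(views)
    S=np.array([p0]+[np.array(p0)+np.eye(3)[i]*step[i] for i in range(3)])
    r=minimize(f,p0,method='Nelder-Mead',options=dict(initial_simplex=S,xatol=1e-4,fatol=1e-4));return r.x,r.fun
def hull(m): 
    o=np.zeros(m.shape,np.uint8);pts=np.argwhere(m)[:,::-1].astype(np.int32)
    cv2.fillConvexPoly(o,cv2.convexHull(pts),1);return o.astype(float)
def red(im):
    h=cv2.cvtColor(im,cv2.COLOR_RGB2HSV);m=(((h[...,0]<4)|(h[...,0]>176))&(h[...,1]>200)&(h[...,2]>60)).astype(np.uint8)
    return biggest(m)
def green(im):
    h=cv2.cvtColor(im,cv2.COLOR_RGB2HSV);return biggest(((h[...,0]>50)&(h[...,0]<82)&(h[...,1]>90)&(h[...,2]>30)).astype(np.uint8))
def biggest(m):
    n,l,s,_=cv2.connectedComponentsWithStats(m);return l==1+s[1:,4].argmax()
E
python3 - <<'E'
from h import *
C={n:calibration(n) for n in("scene","side")};I={n:get_image(n) for n in C};V=list(C)
rm=[red(I[n]) for n in V];gm=[green(I[n]) for n in V]
print('red/green px',[m.sum() for m in rm],[m.sum() for m in gm])
cen=lambda m:np.argwhere(m)[:,::-1].mean(0)
g=tri([C[n] for n in V],[cen(m) for m in rm]);print('grip tri (z~.057)',g)
p,e=fit(disc(.008,.03,.084),list(zip(C.values(),[m.astype(float) for m in rm])),[g[0],g[1],0]);print('grip',p[:2],e)
c0=at_z(C['scene'],cen(hull(gm[0])>0),.01)
q,e=fit(np.vstack([disc(.062,0,.012)]),list(zip(C.values(),map(hull,gm))),[c0[0],c0[1],0]);print('chuck',q[:2],e)
d=p[:2]-q[:2];print('r',np.hypot(*d),'chuck yaw',np.degrees(np.arctan2(d[1],d[0])-.5))
mk={}
for t in("flat_stake","domed_stake","rack","tin","spool","brush"):
    mk[t]=[]
    for n in V:
        L=silhouettes(n,t)
        if t=="flat_stake": ref={'scene':(148,193),'side':(322,140)}[n];L=sorted(L,key=lambda d:np.hypot(*(cen(d['pixels'])-ref)))
        mk[t].append(L[0]['pixels'])
    print(t,tri([C[n] for n in V],[cen(m) for m in mk[t]]),[m.sum() for m in mk[t]])
r0=tri([C[n] for n in V],[cen(m) for m in mk['rack']])
for y in(0.,1.,2.):
    print('rack',*fit(box(.15,.056,0,.04),list(zip(C.values(),map(hull,mk['rack']))),[r0[0],r0[1],y]))
s0=tri([C[n] for n in V],[cen(m) for m in mk['flat_stake']])
for y in(0.,1.,2.):
    print('stake',*fit(box(.036,.012,.05,.102),list(zip(C.values(),map(hull,mk['flat_stake']))),[s0[0],s0[1],y]))
s=bot.observe();w=calibration('wrist');print(s['time'],w['position'],w['attitude'])
E
```

```text
red/green px [np.int64(146), np.int64(26)] [np.int64(678), np.int64(175)]
grip tri (z~.057) [0.63097321 0.19133348 0.07276897]
grip [0.62472301 0.19828512] 0.5391480044605645
chuck [0.53690933 0.16712572] 0.6734920098547712
r 0.09317805904264971 chuck yaw -9.111406298948197
flat_stake [ 0.48831998 -0.19974464  0.07301026] [np.int64(233), np.int64(383)]
domed_stake [ 0.5674866  -0.19041741  0.06720557] [np.int64(308), np.int64(200)]Traceback (most recent call last):
  File "<stdin>", line 17, in <module>
IndexError: list index out of range
```

```bash
python3 - <<'E'
from h import *
s=bot.observe();w=calibration('wrist');T=R.from_euler('xyz',s['tool_rot'],degrees=True)
print(s['time'],'cam in tool',T.inv().apply(w['position']-s['position']),(T.inv()*R.from_euler('xyz',w['attitude'],degrees=True)).as_matrix().round(2),w['fx'],s['position'],s['tool_rot'])
print('to above rack (tool axes)',T.inv().apply(np.array([.50,-.20,.30])-s['position']))
C={n:calibration(n) for n in("scene","side")};I={n:get_image(n) for n in C}
for n in C:
    h=cv2.cvtColor(I[n],cv2.COLOR_RGB2HSV)
    b={'scene':(350,180,385,220),'side':(205,235,235,275)}[n];x=h[b[1]:b[3],b[0]:b[2]]
    m=((x[...,0]<5)|(x[...,0]>172))&(x[...,1]>170);print(n,m.sum(),np.argwhere(m)[:,::-1].mean(0)+b[:2])
    b={'scene':(300,150,365,212),'side':(232,235,305,295)}[n];x=h[b[1]:b[3],b[0]:b[2]]
    m=(x[...,0]>45)&(x[...,0]<85)&(x[...,1]>80);k=np.argwhere(m)[:,::-1]+b[:2]
    print(n,'green',m.sum(),k.min(0),k.max(0), [cv2.fitEllipse(cv2.convexHull(k.astype(np.float32)))])
E
```

```text
1.3 cam in tool [ 0.08324281  0.00044404 -0.14126656] [[-0.   -0.95 -0.33]
 [ 1.   -0.   -0.  ]
 [ 0.   -0.33  0.95]] 281.1847218024573 [ 0.23890781 -0.68449533  0.23129643] [-1.79998826e+02  2.08884862e-03  1.92434086e+01]
to above rack (tool axes) [ 0.40618262 -0.37137521 -0.06871077]
scene 151 [366.92715232 198.39072848]
scene green 793 [302 163] [359 208] [((330.7466125488281, 183.79647827148438), (49.84407424926758, 58.499244689941406), 102.47370910644531)]
side 160 [217.13125 252.50625]
side green 444 [236 255] [299 294] [((267.397216796875, 269.24444580078125), (50.86455535888672, 63.56369400024414), 88.09840393066406)]
```

Call:
{"method": "arm_command", "body": {"steps": [1,-0.92,-0.7,0,0,0,1,-0.92,-0.7,0,0,0,1,-0.92,-0.7,0,0,0,1,-0.92,-0.7,0,0,0,1,-0.92,-0.7,0,0,0]}}

```text
time: 1.9
position: [0.3045, -0.5639, 0.3025]
tool_rot: [179.9, -0.0, 19.4]
force: [-0.7, -0.9, -0.5]
finger_gap: 1.003
grip_force: 0.0
```

Call:
{"method": "arm_command", "body": {"steps": [1,-0.92,0,0,0,0,1,-0.92,0,0,0,0,1,-0.92,0,0,0,0,1,-0.92,0,0,0,0,1,-0.92,0,0,0,0]}}

```text
time: 2.4
position: [0.3663, -0.4457, 0.3006]
tool_rot: [-180.0, 0.1, 19.2]
force: [-0.7, -0.2, 0.7]
finger_gap: 1.002
grip_force: 0.0
```

Call:
{"method": "arm_command", "body": {"steps": [1,-0.92,0,0,0,0,1,-0.92,0,0,0,0,1,-0.92,0,0,0,0,1,-0.92,0,0,0,0,1,-0.92,0,0,0,0]}}

```text
time: 2.9
position: [0.4306, -0.327, 0.3009]
tool_rot: [180.0, 0.1, 19.1]
force: [-0.5, -1.2, -0.3]
finger_gap: 1.001
grip_force: 0.0
```

Call:
{"method": "arm_command", "body": {"steps": [1,-0.92,0,0,0,0,1,-0.92,0,0,0,0.14,1,-0.92,0,0,0,0.14,1,-0.92,0,0,0,0.14,1,-0.92,0,0,0,0.14,1,-0.92,0,0,0,0.14]}}

```text
time: 3.5
position: [0.494, -0.2088, 0.301]
tool_rot: [179.9, 0.1, 6.3]
force: [0.6, 0.5, -0.0]
finger_gap: 0.998
grip_force: 0.0
```

```bash
python3 - <<'E'
from h import *
c=calibration('wrist');im=get_image('wrist');np.save('w1.npy',im)
cv2.imwrite('pics/w1.png',cv2.cvtColor(cv2.resize(im,(800,600)),cv2.COLOR_RGB2BGR))
for P in([.488,-.2,.102],[.5675,-.19,.083]):print(proj(c,P)*800/512)
for t in("flat_stake","domed_stake","rack"):
  for d in silhouettes('wrist',t)[:3]:
    m=d['pixels'];print(t,round(d['p'],2),d['bbox'],m.sum(),np.median(im[m],0))
E
```

```text
[[383.59112352 268.9013533 ]]
[[381.86127753 163.89603083]]
flat_stake 0.81 [213.9, 207.0, 241.6, 240.5] 667 [149.  82.  39.]
flat_stake 0.7 [296.1, 149.7, 332.1, 179.2] 345 [212. 111.  52.]
flat_stake 0.63 [237.0, 154.1, 253.2, 187.8] 315 [165. 163. 161.]
domed_stake 0.97 [235.3, 94.2, 255.2, 123.4] 542 [171. 168. 168.]
domed_stake 0.52 [3.2, 71.6, 36.2, 137.9] 922 [98.  96.  94.5]
rack 0.91 [222.6, 78.8, 268.6, 189.1] 3252 [212. 171. 124.]
```

View pics/w1.png

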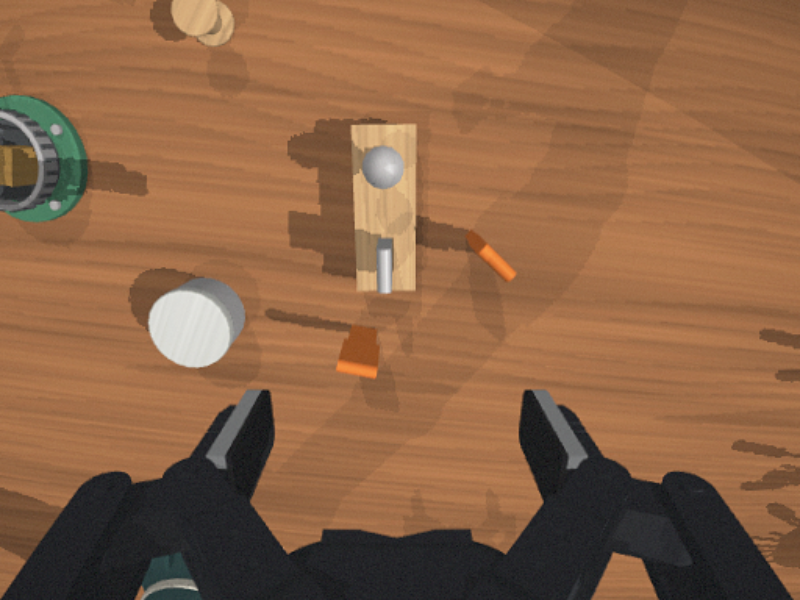

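The wrist view shows the rack nearly aligned with the tool, at px 350-415 × 125-290 of 800. The flat stake is at (385,265) and the domed one at (383,167). An orange look-alike close by, around (490,255), means I should go down with part-closed fingers.

```bash
python3 - <<'E'
from h import *
c=calibration('wrist');im=get_image('wrist')
S=silhouettes('wrist','rack');rk=S[0]['pixels']
dm=silhouettes('wrist','domed_stake')[0]['pixels'];fl=[d['pixels'] for d in silhouettes('wrist','flat_stake')]
gr=[m for m in fl if np.ptp(np.median(im[m],0))<40][0]
# rack+stakes hull
m=hull(rk)
for b in(.04,): p,e=fit(box(.15,.056,0,.04),[(c,m)],[.528,-.195,.12]);print('rack wrist',p[:2],np.degrees(p[2]),e)
for mm in (hull(gr),):
    p2,e=fit(box(.036,.012,.05,.102),[(c,mm)],[.488,-.2,p[2]],step=(.005,.005,.05));print('stake wrist',p2[:2],np.degrees(p2[2]),e)
for s in(1,-1):print('slot',place(np.array([[s*.04,0,.0]]),p))
k=np.argwhere(dm)[:,::-1];print('dome',at_z(c,k.mean(0),.008+.066))
h=cv2.cvtColor(im,cv2.COLOR_RGB2HSV)
for m in fl:
    k=np.argwhere(m)[:,::-1].astype(np.float32);print(np.median(im[m],0),'top-z extents',[at_z(c,u,.09)[:2].round(3) for u in cv2.boxPoints(cv2.minAreaRect(k))])
T=bot.observe();print(T['time'],T['position'],T['tool_rot'])
E
```

```text
rack wrist [ 0.52558888 -0.19494838] 6.324828011274392 0.02666216672291588
stake wrist [ 0.48686562 -0.20013467] 9.155285386791066 0.08744049356374362
slot [[ 0.56534542 -0.19054178  0.        ]]
slot [[ 0.48583235 -0.19935498  0.        ]]
dome [ 0.56502734 -0.18994574  0.074     ]
[173. 168. 166.] top-z extents [array([ 0.511, -0.191]), array([ 0.512, -0.204]), array([ 0.466, -0.209]), array([ 0.465, -0.196])]
[216. 115.  51.] top-z extents [array([ 0.517, -0.261]), array([ 0.525, -0.267]), array([ 0.494, -0.31 ]), array([ 0.485, -0.304])]
[149.  82.  39.] top-z extents [array([ 0.387, -0.167]), array([ 0.433, -0.172]), array([ 0.429, -0.206]), array([ 0.384, -0.202])]
3.9 [ 0.49505423 -0.2057245   0.30133623] [1.79994721e+02 1.08590456e-03 6.59269078e+00]
```

Call:
{"method": "arm_command", "body": {"steps": [-0.08,-0.07,0.5,0,0,0,-0.08,-0.07,1,0,0,0,-0.08,-0.07,1,0,0,0,-0.08,-0.07,1,0,0,0], "fingers": -0.2}}

```text
time: 4.3
position: [0.4864, -0.1992, 0.2013]
tool_rot: [-180.0, 0.1, 6.6]
force: [0.3, -0.2, -0.0]
finger_gap: 0.604
grip_force: 0.0
```

Call:
{"method": "arm_command", "body": {"steps": [0,0,0.5,0,0,0,0,0,0.5,0,0,0,0,0,0.5,0,0,0,0,0,0.5,0,0,0,0,0,0.5,0,0,0]}}

```text
time: 4.8
position: [0.4882, -0.1998, 0.1538]
tool_rot: [179.9, -0.2, 6.6]
force: [-0.0, 0.3, 0.1]
finger_gap: 0.602
grip_force: 0.0
```

```bash
python3 - <<'E'
from h import *
c=calibration('wrist');im=get_image('wrist')
cv2.imwrite('pics/w2.png',cv2.cvtColor(im,cv2.COLOR_RGB2BGR))
for d in silhouettes('wrist','flat_stake'):
    m=d['pixels']
    if np.ptp(np.median(im[m],0))<40 and m.sum()>100:
        print(d['p'],d['bbox'],*fit(box(.036,.012,.05,.102),[(c,hull(m))],[.487,-.2,.11],step=(.005,.005,.05)))
L=silhouettes('wrist','rack')
if L: print(*fit(box(.15,.056,0,.04),[(c,hull(L[0]['pixels']))],[.526,-.195,.11],step=(.005,.005,.05)))
T=bot.observe();print(T['time'],T['position'],T['tool_rot'],T['finger_gap'])
E
```

```text
0.89 [240.1, 177.9, 261.0, 238.4] [ 0.48688687 -0.20015316  0.13586846] 0.06048857286842524
[ 0.52488257 -0.19522472  0.11693484] 0.021918491344941726
4.95 [ 0.48726813 -0.19947828  0.1527008 ] [ 1.79937189e+02 -1.31322192e-01  6.63970915e+00] 0.601478551446908
```

View pics/w2.png

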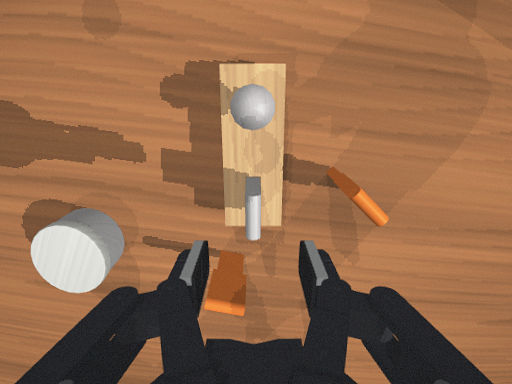

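The stake at (252,208) is centred between the fingers at x≈253, and the left finger passes well clear of both orange stakes. I'll descend and grip.

Call:
{"method": "arm_command", "body": {"steps": [-0.01,0,0.4,0,0,0,-0.01,0,0.7,0,0,0,-0.01,0,0.85,0,0,0,-0.01,0,0.85,0,0,0]}}

```text
time: 5.35
position: [0.4843, -0.1989, 0.0648]
tool_rot: [-179.9, 0.2, 6.6]
force: [1.3, 0.4, 0.3]
finger_gap: 0.602
grip_force: 0.0
```

Call:
{"method": "arm_command", "body": {"steps": [0,0,0,0,0,0,0,0,0,0,0,0,0,0,0,0,0,0,0,0,0,0,0,0,0,0,0,0,0,0,0,0,0,0,0,0,0,0,0,0,0,0], "fingers": 1}}

```text
time: 6.05
position: [0.4865, -0.1996, 0.0676]
tool_rot: [179.9, -0.1, 6.6]
force: [-0.8, 0.2, 7.0]
finger_gap: 0.131
grip_force: 59.3
```

Call:
{"method": "arm_command", "body": {"steps": [0,0,-0.2,0,0,0,0,0,-0.5,0,0,0,0,0,-1,0,0,0,0,0,-1,0,0,0,0,0,-1,0,0,0]}}

```text
time: 6.55
position: [0.486, -0.1996, 0.1676]
tool_rot: [179.9, -0.2, 6.6]
force: [0.1, 0.1, -3.0]
finger_gap: 0.128
grip_force: 58.9
```

Call:
{"method": "arm_command", "body": {"steps": [0,-1,-1,0,0,0,0,-1,-1,0,0,0,0,-1,-1,0,0,0,0,-1,-1,0,0,0,0,-1,-1,0,0,0]}}

```text
time: 7.05
position: [0.4731, -0.0994, 0.2654]
tool_rot: [-180.0, 0.1, 6.8]
force: [-0.3, -0.5, -1.3]
finger_gap: 0.128
grip_force: 59.1
```

Call:
{"method": "arm_command", "body": {"steps": [0,-1,0,0,0,0,0,-1,0,0,0,0,0,-1,0,0,0,0,0,-1,0,0,0,0]}}

```text
time: 7.45
position: [0.4611, -0.0008, 0.2643]
tool_rot: [180.0, 0.3, 6.7]
force: [0.6, -1.1, -1.3]
finger_gap: 0.127
grip_force: 59.4
```

Call:
{"method": "arm_command", "body": {"steps": [0,-1,0,0,0,0,0,-1,0,0,0,0,0,-1,0,0,0,0,0,-1,0,0,0,0,0,-1,0,0,0,0,0,-1,0,0,0,0]}}

```text
time: 8.05
position: [0.4509, 0.0962, 0.2657]
tool_rot: [179.9, 0.1, 6.4]
force: [-0.3, -0.6, -0.7]
finger_gap: 0.132
grip_force: 59.6
```

```bash
python3 - <<'E'
from h import *
T=bot.observe();c=calibration('wrist');im=get_image('wrist');np.save('w3.npy',im)
cv2.imwrite('pics/w3.png',cv2.cvtColor(cv2.resize(im,(800,600)),cv2.COLOR_RGB2BGR))
print(T['time'],T['position'],T['tool_rot'],T['finger_gap'],T['grip_force'])
gm=green(im);rm=red(im);print(gm.sum(),rm.sum(),np.argwhere(rm)[:,::-1].mean(0))
k=np.argwhere(gm)[:,::-1];print(k.min(0),k.max(0))
q,e=fit(disc(.062,0,.012),[(c,hull(gm))],[.54,.17,0]);print('chuck',q[:2],e)
p,e=fit(disc(.008,.03,.084),[(c,rm.astype(float))],[.625,.198,0]);print('grip',p[:2],e)
d=p[:2]-q[:2];print('r',np.hypot(*d),'chuck yaw',np.degrees(np.arctan2(d[1],d[0])-.5))
E
```

```text
8.05 [0.45089748 0.09615288 0.26565318] [1.79942081e+02 8.36578190e-02 6.39627902e+00] 0.13163700110895216 59.595657885074615
1784 5 [187.2   8. ]
[162  41] [252 135]
chuck [0.53693174 0.16768528] 0.03536675911105014
grip [0.63399224 0.19514354] 0.9646510854196124
r 0.1008697075919614 chuck yaw -12.851766606758822
```

View pics/w3.png

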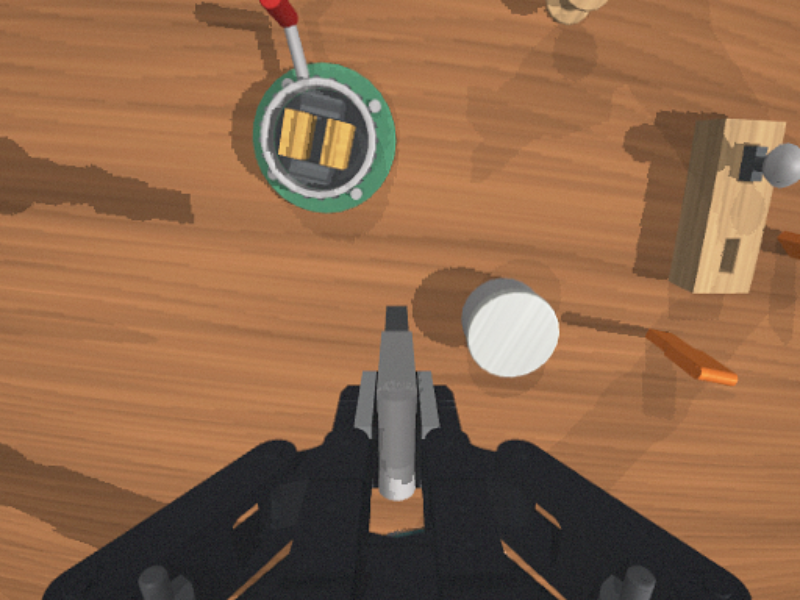

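The picture shows the stake held upright. The chuck is centred near (320,137) of 800, its brass jaws at (295,133) and (337,143), and its handle at (275,8).

```bash
python3 - <<'E'
from h import *
c=calibration('wrist');im=np.load('w3.npy')
h=cv2.cvtColor(im,cv2.COLOR_RGB2HSV);m=((h[...,0]>16)&(h[...,0]<28)&(h[...,1]>140)&(h[...,2]>90)).astype(np.uint8)
m[:60]=0;m[115:]=0;m[:,:170]=0;m[:,235:]=0
m=cv2.morphologyEx(m,cv2.MORPH_OPEN,np.ones((2,2),np.uint8))
n,l,s,ce=cv2.connectedComponentsWithStats(m);o=s[1:,4].argsort()[::-1][:2]+1;print(s[o],ce[o])
W=[at_z(c,ce[i],.055) for i in o];print(W)
a,b=W;d=(a-b) if a[1]>b[1] else (b-a)
print('mid',(a+b)/2,'yaw',np.degrees(np.arctan2(d[1],d[0]))-90,'sep',np.linalg.norm(d))
S={n:calibration(n) for n in('scene','side')}
g=tri(S.values(),[[366.9,198.4],[217.1,252.5]]);print('grip',g)
d=g[:2]-[.5369,.1677];print(np.hypot(*d),np.degrees(np.arctan2(d[1],d[0])-.5))
for L in silhouettes('wrist','chuck')[:1]:
    for r in(disc(.062,0,.012),):print(fit(r,[(c,hull(green(im)))],[.53,.17,0]))
# sleeve ring outline: gray bright ring
E
```

```text
[[179  71  23  32 440]
 [206  77  22  32 425]] [[189.96363636  86.66136364]
 [216.36        93.23764706]]
[array([0.53861446, 0.18159371, 0.055     ]), array([0.53437437, 0.14981719, 0.055     ])]
mid [0.53649441 0.16570545 0.055     ] yaw -7.600353332252709 sep 0.03205815188189516
grip [0.62583315 0.19811502 0.05984019]
0.09399031480794451 -9.767268962758429
(array([ 0.53718486,  0.16818007, -0.02162865]), np.float64(0.03447064345607509))
```

Call:
{"method": "arm_command", "body": {"steps": [0.1,-0.4,0,0,0,0.08,0.19,-0.82,0,0,0,0.16,0.19,-0.82,0,0,0,0.168,0.19,-0.82,0,0,0,0.168,0.19,-0.82,0,0,0,0.168]}}

```text
time: 8.65
position: [0.46, 0.1806, 0.266]
tool_rot: [179.9, 0.0, -8.5]
force: [-0.6, 0.0, -2.5]
finger_gap: 0.128
grip_force: 59.6
```

```bash
cat > j.py <<'E'
from h import *
import sys
T=bot.observe();c=calibration('wrist');im=get_image('wrist')
cv2.imwrite(f'pics/{sys.argv[1]}.png',cv2.cvtColor(im,cv2.COLOR_RGB2BGR))
print(T['time'],T['position'],T['tool_rot'])
gm=green(im);q,e=fit(disc(.062,0,.012),[(c,hull(gm))],[.537,.1677,0]);print('chuck green',q[:2],e)
h=cv2.cvtColor(im,cv2.COLOR_RGB2HSV);m=((h[...,0]>16)&(h[...,0]<28)&(h[...,1]>140)&(h[...,2]>90)).astype(np.uint8)
x0,y0,x1,y1=cv2.boundingRect(np.argwhere(gm)[:,::-1].astype(np.int32));k=np.zeros_like(m);k[y0+5:y0+y1-5,x0+5:x0+x1-5]=1;m*=k
m=cv2.morphologyEx(m,cv2.MORPH_OPEN,np.ones((3,3),np.uint8))
n,l,s,ce=cv2.connectedComponentsWithStats(m);o=s[1:,4].argsort()[::-1][:2]+1;print(s[o])
W=[at_z(c,ce[i],.055) for i in o];a,b=W;d=(a-b) if a[1]>b[1] else (b-a)
print('jaws',a,b,'mid',(a+b)/2,'yaw',np.degrees(np.arctan2(d[1],d[0]))-90,'sep',np.linalg.norm(d))
B=[cv2.minAreaRect(np.argwhere(l==i)[:,::-1].astype(np.float32)) for i in o];print(B)
h2=fit(np.vstack([box(.034,.051,.05,.06)]),[(c,hull(m))],[*q[:2],-.15],step=(.005,.005,.05));print('jaw hull fit',h2,np.degrees(h2[0][2]))
r=fit(disc(.008,.03,.084),[(c,red(im).astype(float))],[.626,.198,0],step=(.01,.01,.1));d=r[0][:2]-q[:2];print('grip',r,np.hypot(*d),np.degrees(np.arctan2(d[1],d[0])-.5))
E
python3 j.py w4
```

```text
8.65 [0.46003379 0.18059099 0.26596521] [ 1.79914051e+02  4.21493819e-02 -8.54507322e+00]
chuck green [0.53759334 0.16858975] 0.03849996083537566
[[260  88  15  29 249]
 [233  88  15  15 151]]
jaws [0.53316021 0.15316837 0.055     ] [0.54853614 0.18268328 0.055     ] mid [0.54084817 0.16792583 0.055     ] yaw -27.51746261914556 sep 0.03327986466963154
[((267.0, 102.0), (28.0, 14.0), 90.0), ((240.28280639648438, 95.11065673828125), (13.489826202392578, 14.485719680786133), 84.80557250976562)]
jaw hull fit (array([ 0.53777049,  0.16807974, -0.13583569]), np.float64(0.08538630519455004)) -7.782811802407726
grip (array([0.60351764, 0.19468966, 0.06076169]), np.float64(0.9904712081013415)) 0.0709028817135674 -7.048909026435332
```

View pics/w4.png

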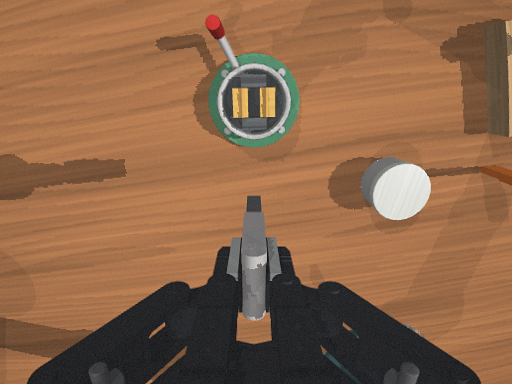

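```bash
python3 - <<'E'
from h import *
T=bot.observe();c=calibration('wrist');print(T['position'],T['tool_rot'])
t=R.from_euler('xyz',T['tool_rot'],degrees=True)
for z in(.06,.055):
    w=at_z(c,[254,102.5],z);print(z,w,'tool',t.inv().apply(w-T['position']))
print('tool plane cols',[proj(c,T['position']+t.apply([x,0,zz])) for x,zz in((.0785,.2),(.0,.059),(.014,.0593))])
print('grip top',at_z(c,[212.5,19],.084), 'post fit?')
im=get_image('wrist');h=cv2.cvtColor(im,cv2.COLOR_RGB2HSV);m=np.zeros((384,512));x=h[5:50,195:235]
m[5:50,195:235]=((x[...,0]<4)|(x[...,0]>174))&(x[...,1]>190)
r=fit(disc(.008,.03,.084),[(c,m)],[.626,.198,0],step=(.01,.01,.1));d=r[0][:2]-[.5375,.168];print(m.sum(),r,np.hypot(*d),np.degrees(np.arctan2(d[1],d[0])-.5))
E
```

```text
[0.4600797  0.18033956 0.26601666] [ 1.79922549e+02  3.32534288e-02 -8.59248207e+00]
0.06 [0.53734019 0.16733995 0.06      ] tool [0.07845509 0.00103213 0.20597274]
0.055 [0.53726301 0.16734192 0.055     ] tool [0.07838138 0.00103495 0.2109728 ]
tool plane cols [array([[253.11477114, 102.53891425]]), array([[252.76255133, 211.95490693]]), array([[252.7387539 , 194.65856963]])]
grip top [0.62667579 0.19697253 0.084     ] post fit?
117.0 (array([0.62329511, 0.19775024, 0.12164471]), np.float64(0.6821871404831905)) 0.0908068123918417 -9.523431852756763
```

Call:
{"method": "arm_command", "body": {"steps": [0.4,0,0,0,0,0,0.78,0.005,0.2,0,0,0,0.78,0.005,0.6,0,0,0,0.78,0.005,1,0,0,0,0.78,0.005,1,0,0,0,0.78,0.005,1,0,0,0]}}

```text
time: 9.35
position: [0.5371, 0.1693, 0.1663]
tool_rot: [179.9, 0.1, -8.5]
force: [0.5, 0.3, -0.9]
finger_gap: 0.124
grip_force: 59.5
```

Call:
{"method": "arm_command", "body": {"steps": [0,0,0.34,0,0,0,0,0,0.34,0,0,0,0,0,0.34,0,0,0,0,0,0.34,0,0,0]}}

```text
time: 9.75
position: [0.5387, 0.1708, 0.1346]
tool_rot: [-179.9, -0.2, -8.5]
force: [0.6, 0.0, -1.9]
finger_gap: 0.131
grip_force: 59.5
```

```bash
python3 - <<'E'
from h import *
T=bot.observe();print(T['time'],T['position'],T['tool_rot'],T['force'])
a=get_image('wrist')[120:320,156:356];C=[a]
for n,P in(('scene',None),('side',None)):
    im=get_image(n);u=proj(calibration(n),[.537,.168,.09])[0].astype(int);C.append(cv2.resize(im[u[1]-40:u[1]+40,u[0]-40:u[0]+40],(400,400),interpolation=cv2.INTER_CUBIC))
C[0]=cv2.resize(a,(400,400));C=[cv2.resize(x,(266,266)) if 0 else x for x in C]
o=np.hstack([cv2.resize(x,(266,400)) if i==0 else cv2.resize(x,(266,400)) for i,x in enumerate(C)])
o=np.hstack([cv2.resize(x,(266,266)) for x in C]);cv2.imwrite('pics/p5.png',cv2.cvtColor(o,cv2.COLOR_RGB2BGR))
E
```

```text
9.75 [0.53869529 0.17082307 0.13459448] [-179.89368871   -0.19421317   -8.48260784] [ 0.5508331   0.01628687 -1.88196849]
```

View pics/p5.png

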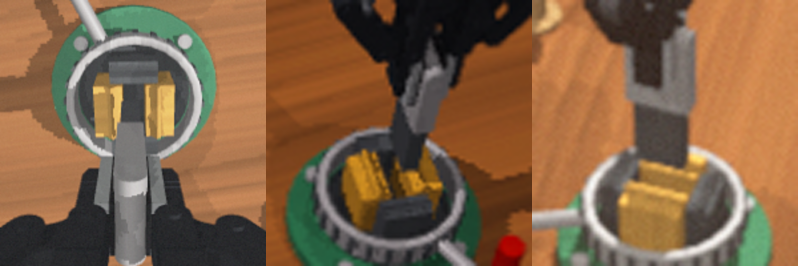

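The stake tip is above the slot, but in the wrist crop it looks 3-4 px left of the jaw centre: stake at x≈130 against ≈134. I'll measure that in numbers.

```bash
python3 - <<'E'
from h import *
P=[]
for i in range(3):
    im=get_image('wrist');T=bot.observe();P.append([*T['position'],*T['tool_rot']])
print(np.round(P,4))
c=calibration('wrist');h=cv2.cvtColor(im,cv2.COLOR_RGB2HSV)
m=((h[...,0]>14)&(h[...,0]<28)&(h[...,1]>150)&(h[...,2]>100))
m[:,:215]=0;m[:,300:]=0
for r in range(176,222,5):
    x=np.flatnonzero(m[r]);print(r,x.min() if len(x) else None,x.max() if len(x) else None,[int(v) for v in x[np.flatnonzero(np.diff(x)>4)]],[int(v) for v in x[np.flatnonzero(np.diff(x)>4)+1]])
g=im[205:236:5,225:290].mean(2).astype(int)
for i,r in enumerate(g):print(205+5*i,' '.join(map(str,r)))
gm=green(im);ring=fit(disc(.062,0,.012),[(c,hull(gm))],[.537,.168,0]);print('chuck green',ring)
E
```

```text
[[ 5.380000e-01  1.706000e-01  1.335000e-01 -1.799419e+02 -1.047000e-01
  -8.479300e+00]
 [ 5.378000e-01  1.705000e-01  1.332000e-01 -1.799598e+02 -7.660000e-02
  -8.482400e+00]
 [ 5.376000e-01  1.704000e-01  1.329000e-01 -1.799727e+02 -5.130000e-02
  -8.477800e+00]]
176 None None [] []
181 None None [] []
186 None None [] []
191 226 226 [] []
196 264 264 [] []
201 None None [] []
206 None None [] []
211 227 227 [] []
216 None None [] []
221 227 231 [] []
205 64 133 138 140 139 136 136 138 137 135 142 126 122 127 101 103 105 184 178 184 185 165 59 66 69 65 67 64 67 63 67 67 68 67 66 69 67 60 59 93 158 173 150 140 128 116 122 121 115 183 175 170 185 182 182 181 180 184 183 182 184 160 71 73 74
210 56 101 134 130 130 131 130 126 131 127 130 128 122 122 101 101 100 103 184 179 181 124 62 64 68 68 67 67 67 71 69 64 63 66 63 71 61 53 53 83 150 170 107 109 109 114 104 120 133 179 177 164 159 175 175 176 178 174 173 178 179 124 66 67 64
215 69 81 143 135 139 136 135 137 135 138 135 135 124 126 106 101 103 159 186 117 121 122 121 122 122 120 123 121 123 118 119 122 125 121 121 121 120 123 12
[... 503 characters left out ...]
20 119 121 122 120 103 106 102 102 106 106 105 103 105 100 100 93 93 93 95 97 95 93 93 99 97 94 99 140 175
230 215 218 222 198 203 180 110 108 105 147 145 140 141 143 123 107 110 110 124 122 117 120 122 120 120 114 114 119 115 116 118 116 116 118 120 122 122 118 120 125 101 90 93 97 93 93 91 92 90 93 99 98 99 97 96 100 130 159 182 199 210 212 211 208 206
235 125 118 122 140 177 214 213 215 216 220 220 223 221 217 203 89 92 117 120 122 120 119 120 120 119 122 121 118 118 115 118 117 117 120 119 117 116 120 124 123 114 94 98 96 95 95 91 94 95 180 194 187 184 184 191 196 197 171 153 127 115 114 119 117 115
chuck green (array([0.53699098, 0.16776546, 0.10515032]), np.float64(0.5878024828403766))
```

Call:
{"method": "arm_command", "body": {"steps": [0,0.018,0,0,0,0,0,0.018,0.1,0,0,0,0,0.018,0.15,0,0,0,0,0.018,0.2,0,0,0,0,0.018,0.2,0,0,0]}}

```text
time: 10.55
position: [0.5362, 0.1683, 0.1111]
tool_rot: [179.9, 0.1, -8.5]
force: [0.1, 0.3, -2.6]
finger_gap: 0.131
grip_force: 59.6
```

Call:
{"method": "arm_command", "body": {"steps": [0,0,0.05,0,0,0,0,0,0.1,0,0,0,0,0,0.15,0,0,0,0,0,0.2,0,0,0,0,0,0.2,0,0,0]}}

```text
time: 11.05
position: [0.5365, 0.1683, 0.0915]
tool_rot: [180.0, 0.1, -8.5]
force: [0.1, -0.4, -2.1]
finger_gap: 0.129
grip_force: 59.6
```

Call:
{"method": "arm_command", "body": {"steps": [0,0,0.04,0,0,0,0,0,0.08,0,0,0,0,0,0.1,0,0,0,0,0,0.11,0,0,0,0,0,0.11,0,0,0]}}

```text
time: 11.55
position: [0.5369, 0.1685, 0.0811]
tool_rot: [180.0, 0.0, -8.5]
force: [-0.1, 0.2, -1.2]
finger_gap: 0.13
grip_force: 59.6
```

Call:
{"method": "arm_command", "body": {"steps": [0,0,0.01,0,0,0,0,0,0.015,0,0,0,0,0,0.02,0,0,0,0,0,0.02,0,0,0]}}

```text
time: 11.95
position: [0.5371, 0.1686, 0.0797]
tool_rot: [-180.0, -0.0, -8.5]
force: [-0.3, -0.8, 2.0]
finger_gap: 0.131
grip_force: 60.3
```

Contact at the floor, at TCP 0.0797 as expected. Next I release and rise.

Call:
{"method": "arm_command", "body": {"steps": [0,0,0,0,0,0,0,0,0,0,0,0,0,0,0,0,0,0,0,0,0,0,0,0,0,0,0,0,0,0], "fingers": -0.2}}

```text
time: 12.45
position: [0.5371, 0.1685, 0.0793]
tool_rot: [-180.0, -0.0, -8.5]
force: [0.5, 0.5, -0.7]
finger_gap: 0.603
grip_force: 0.0
```

Call:
{"method": "arm_command", "body": {"steps": [0,0,-0.2,0,0,0,0,0,-0.6,0,0,0,0,0,-1,0,0,0,0,0,-1,0,0,0,0,0,-1,0,0,0]}}

```text
time: 12.95
position: [0.5376, 0.1686, 0.1803]
tool_rot: [-179.9, -0.1, -8.5]
force: [-0.3, -0.2, -0.5]
finger_gap: 0.601
grip_force: 0.0
```

```bash
python3 - <<'E'
from h import *
T=bot.observe();print(T['time'],T['position'],T['tool_rot'],T['force'],T['finger_gap'])
c=calibration('wrist');a=get_image('wrist');C=[a[60:320,126:386]]
for n in('scene','side'):
    im=get_image(n);u=proj(calibration(n),[.56,.175,.06])[0].astype(int);C.append(im[u[1]-60:u[1]+60,u[0]-60:u[0]+60])
o=np.hstack([cv2.resize(x,(266,266),interpolation=cv2.INTER_CUBIC) for x in C]);cv2.imwrite('pics/p6.png',cv2.cvtColor(o,cv2.COLOR_RGB2BGR))
S=[(n,calibration(n)) for n in('scene','side')]
print([proj(c,[.537,.168,z])[0] for n,c in S for z in(.02,.114)])
for n,c in S:
  for d in silhouettes(n,'flat_stake')[:4]:print(n,round(d['p'],2),d['bbox'])
E
```

```text
12.95 [0.53757805 0.16864444 0.1802764 ] [-1.79939742e+02 -1.20292188e-01 -8.48820726e+00] [-0.33507696 -0.22472499 -0.51855607] 0.6014522622711506
[array([331.40519097, 179.09183435]), array([338.35587988, 151.0872101 ]), array([268.44325521, 263.57789582]), array([267.90323041, 226.45057895])]
scene 0.9 [136.1, 144.7, 162.5, 180.4]
scene 0.7 [333.8, 141.4, 342.8, 176.9]
scene 0.59 [93.7, 207.3, 119.1, 236.9]
side 0.69 [258.2, 227.6, 278.5, 256.3]
side 0.67 [356.9, 139.9, 367.0, 178.6]
side 0.59 [313.2, 114.0, 329.4, 151.6]
```

View pics/p6.png

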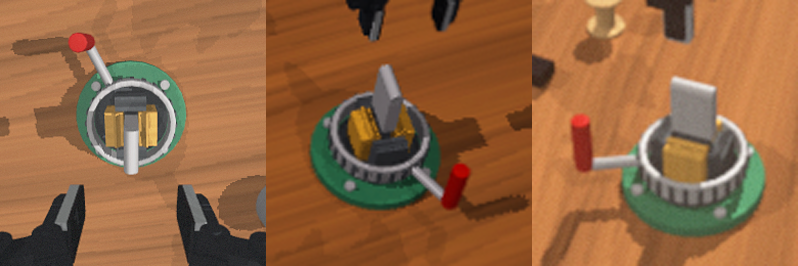

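The stake stands upright in the slot. The handle still points to its start, with the red post top at about (82,42) in the left panel. Next: above the handle with the fingers along the tangent.

Call:
{"method": "arm_command", "body": {"steps": [0.4,-0.2,-0.2,0,0,-0.09,0.81,-0.43,-0.2,0,0,-0.18,0.81,-0.43,-0.1,0,0,-0.27,0.81,-0.43,0,0,0,-0.313,0.81,-0.43,0,0,0,-0.313,0.81,-0.43,0,0,0,-0.313], "fingers": 0.3}}

```text
time: 13.8
position: [0.6228, 0.1988, 0.1782]
tool_rot: [-180.0, 0.1, 19.6]
force: [-0.2, -0.7, -0.0]
finger_gap: 0.35
grip_force: 0.0
```

```bash
python3 - <<'E'
from h import *
T=bot.observe();c=calibration('wrist');im=get_image('wrist');cv2.imwrite('pics/w7.png',cv2.cvtColor(im,cv2.COLOR_RGB2BGR))
T=bot.observe();print(T['time'],T['position'],T['tool_rot'],T['finger_gap'])
h=cv2.cvtColor(im,cv2.COLOR_RGB2HSV);m=biggest((((h[...,0]<5)|(h[...,0]>172))&(h[...,1]>170)&(h[...,2]>50)).astype(np.uint8))
k=np.argwhere(m)[:,::-1];print(m.sum(),k.min(0),k.max(0))
r=fit(disc(.008,.03,.084),[(c,m.astype(float))],[.6236,.199,0],step=(.005,.005,.1));print('grip',r)
p=np.array([*r[0][:2],.07]);t=R.from_euler('xyz',T['tool_rot'],degrees=True);print('tool',t.inv().apply(p-T['position']))
d=p[:2]-[.537,.168];print(np.hypot(*d),np.degrees(np.arctan2(d[1],d[0])))
s=calibration('scene')
print('spool',at_z(s,[268,262],.02),'brush tip',at_z(s,[323,265],.02),'brush end',at_z(s,[338,346],.02))
E
```

```text
13.85 [0.62317737 0.19897238 0.17886535] [-1.79999919e+02  5.79873006e-02  1.96188624e+01] 0.34847266421556894
415 [246 172] [262 201]
grip (array([0.62576494, 0.19873803, 0.01818748]), np.float64(0.14698532967918743))
tool [0.00246885 0.0010897  0.10886291]
0.0939363710489123 19.10023661754373
spool [ 0.67184926 -0.0231084   0.02      ] brush tip [0.71154533 0.07201523 0.02      ] brush end [0.86050507 0.03553586 0.02      ]
```

View pics/w7.png

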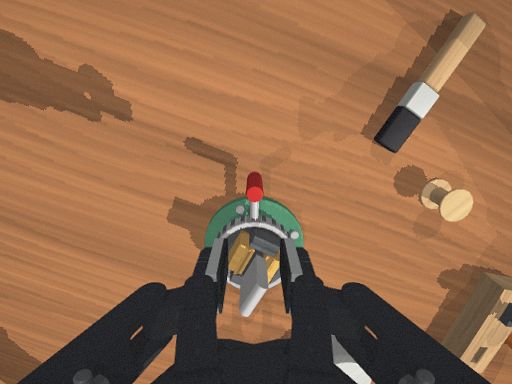

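The post at (254,187) lies midway between the fingers, and the brush and spool are well clear. I descend around the post.

Call:
{"method": "arm_command", "body": {"steps": [0.02,0.01,0.4,0,0,0,0.02,0.01,0.8,0,0,0,0.02,0.01,1,0,0,0,0.02,0.01,1,0,0,0]}}

```text
time: 14.25
position: [0.6233, 0.1979, 0.0766]
tool_rot: [180.0, 0.3, 19.7]
force: [0.1, -0.1, -0.2]
finger_gap: 0.349
grip_force: 0.0
```

Call:
{"method": "arm_command", "body": {"steps": [0,0,0.1,0,0,0,0,0,0.24,0,0,0,0,0,0.24,0,0,0,0,0,0.24,0,0,0]}}

```text
time: 14.65
position: [0.6258, 0.1989, 0.0555]
tool_rot: [180.0, -0.0, 19.7]
force: [0.6, -0.1, -0.6]
finger_gap: 0.348
grip_force: 0.0
```

```bash
python3 - <<'E'
from h import *
T=bot.observe();t=R.from_euler('xyz',T['tool_rot'],degrees=True);yaw=T['tool_rot'][2]
print(T['time'],T['position'],T['tool_rot'],T['force'])
c=np.array([.537,.168]);phi0=19.3
# clockwise arc: TCP at radius .0925, angle phi0-dphi, plus lead along tangent
for dphi in range(5,65,5):
    a=np.radians(phi0-dphi);w=np.array([*(c+.0925*np.array([np.cos(a),np.sin(a)])),T['position'][2]])
    print(dphi,(t.inv().apply(w-T['position'])/.1).round(3),'wz',round((dphi+yaw-phi0)/90,3))
E
```

```text
14.65 [0.62583574 0.19890588 0.05554234] [ 1.79996241e+02 -1.56577315e-02  1.96878959e+01] [ 0.55524242 -0.13060337 -0.6133215 ]
5 [-0.02   0.079 -0.   ] wz 0.06
10 [-0.031  0.158  0.   ] wz 0.115
15 [-0.049  0.237  0.   ] wz 0.171
20 [-0.073  0.314  0.   ] wz 0.227
25 [-0.105  0.388 -0.   ] wz 0.282
30 [-0.143  0.46  -0.   ] wz 0.338
35 [-0.186  0.527 -0.   ] wz 0.393
40 [-0.236  0.591 -0.   ] wz 0.449
45 [-0.291  0.65  -0.   ] wz 0.504
50 [-0.351  0.704 -0.   ] wz 0.56
55 [-0.415  0.753 -0.   ] wz 0.615
60 [-0.483  0.796 -0.   ] wz 0.671
```

Call:
{"method": "arm_command", "body": {"steps": [-0.02,0.079,0,0,0,0.06,-0.031,0.158,0,0,0,0.115,-0.049,0.237,0,0,0,0.171,-0.073,0.314,0,0,0,0.227,-0.105,0.388,0,0,0,0.282,-0.143,0.46,0,0,0,0.338,-0.186,0.527,0,0,0,0.393,-0.236,0.591,0,0,0,0.449,-0.236,0.591,0,0,0,0.449,-0.236,0.591,0,0,0,0.449]}}

```text
time: 15.65
position: [0.6238, 0.1354, 0.0559]
tool_rot: [-180.0, -0.0, -20.6]
force: [0.0, -0.0, -0.0]
finger_gap: 0.353
grip_force: 0.0
```

Call:
{"method": "arm_command", "body": {"steps": [-0.001,0.032,0,0,0,0.022,-0.002,0.064,0,0,0,0.044,-0.005,0.096,0,0,0,0.067,-0.005,0.096,0,0,0,0.067]}}

```text
time: 16.05
position: [0.62, 0.1269, 0.0557]
tool_rot: [-179.9, -0.0, -26.8]
force: [0.1, 2.2, 2.4]
finger_gap: 0.354
grip_force: 1.3
```

```bash
python3 - <<'E'
from h import *
T=bot.observe();print(T['time'],T['position'],T['tool_rot'],T['force'])
for n,b in(('scene',None),('side',None)):
    im=get_image(n);c=calibration(n);u=proj(c,[.62,.14,.06])[0].astype(int);h=cv2.cvtColor(im,cv2.COLOR_RGB2HSV)
    m=((h[...,0]<5)|(h[...,0]>172))&(h[...,1]>160);k=np.zeros_like(m);k[u[1]-40:u[1]+40,u[0]-40:u[0]+40]=1;m=m&k
    q=np.argwhere(m)[:,::-1].mean(0);P=at_z(c,q,.05);d=P[:2]-[.537,.168];print(n,m.sum(),q,P,np.hypot(*d),np.degrees(np.arctan2(d[1],d[0])))
E
```

```text
16.05 [0.62000774 0.12687143 0.05574481] [-1.79932587e+02 -4.96674614e-02 -2.67960126e+01] [0.09992224 2.21412305 2.43461397]
scene 153 [336.22875817 207.07189542] [0.61860658 0.13659647 0.05      ] 0.08744035798288925 -21.047529720865622
side 78 [229.76923077 231.12820513] [0.62385839 0.12742728 0.05      ] 0.09586723069599176 -25.037907630468187
```

Call:
{"method": "arm_command", "body": {"steps": [0,0.016,0,0,0,0.011,-0.001,0.032,0,0,0,0.022,-0.001,0.032,0,0,0,0.022]}}

```text
time: 16.45
position: [0.6186, 0.1241, 0.0556]
tool_rot: [-179.9, -0.0, -28.8]
force: [1.9, 3.5, 3.6]
finger_gap: 0.348
grip_force: 2.0
```

Call:
{"method": "arm_command", "body": {"steps": [0,0.016,0,0,0,0.011,-0.001,0.032,0,0,0,0.022,-0.001,0.032,0,0,0,0.022]}}

```text
time: 16.75
position: [0.6169, 0.1211, 0.0556]
tool_rot: [-179.9, -0.0, -30.7]
force: [1.0, 5.0, 3.1]
finger_gap: 0.35
grip_force: 2.4
```

Call:
{"method": "arm_command", "body": {"steps": [0,0.016,0,0,0,0.011,-0.001,0.032,0,0,0,0.022,-0.002,0.048,0,0,0,0.033,-0.002,0.048,0,0,0,0.033]}}

```text
time: 17.15
position: [0.6146, 0.1176, 0.0556]
tool_rot: [-179.9, -0.1, -33.7]
force: [2.6, 4.6, 3.6]
finger_gap: 0.35
grip_force: 2.8
```

Call:
{"method": "arm_command", "body": {"steps": [0,0.016,0,0,0,0.011,-0.001,0.032,0,0,0,0.022,-0.001,0.032,0,0,0,0.022]}}

```text
time: 17.45
position: [0.613, 0.1155, 0.0556]
tool_rot: [-179.8, -0.1, -35.7]
force: [2.7, 5.8, 1.9]
finger_gap: 0.346
grip_force: 3.2
```

Call:
{"method": "arm_command", "body": {"steps": [0,0.016,0,0,0,0.011,-0.001,0.032,0,0,0,0.022,-0.002,0.048,0,0,0,0.033,-0.003,0.064,0,0,0,0.044,-0.003,0.064,0,0,0,0.044]}}

```text
time: 17.95
position: [0.6097, 0.1112, 0.0556]
tool_rot: [-179.8, -0.1, -39.6]
force: [4.1, 6.9, 1.7]
finger_gap: 0.349
grip_force: 3.9
```

Call:
{"method": "arm_command", "body": {"steps": [0,0.016,0,0,0,0.011,-0.001,0.032,0,0,0,0.022,-0.002,0.048,0,0,0,0.033,-0.002,0.048,0,0,0,0.033]}}

```text
time: 18.35
position: [0.607, 0.1082, 0.0556]
tool_rot: [-179.7, -0.1, -42.5]
force: [5.0, 8.3, 0.2]
finger_gap: 0.35
grip_force: 4.4
```

```bash
python3 - <<'E'
from h import *
T=bot.observe();print(T['time'],T['position'],T['tool_rot'],T['force'],T['ft_torque'])
ims=[get_image(n) for n in('scene','side','wrist')];C=[]
for n,im in zip(('scene','side'),ims):
    u=proj(calibration(n),[.57,.14,.06])[0].astype(int);C.append(im[u[1]-60:u[1]+60,u[0]-60:u[0]+60])
C.append(ims[2][100:300,156:356])
o=np.hstack([cv2.resize(x,(266,266),interpolation=cv2.INTER_CUBIC) for x in C]);cv2.imwrite('pics/p8.png',cv2.cvtColor(o,cv2.COLOR_RGB2BGR))
E
```

```text
18.35 [0.60700256 0.10822419 0.05558499] [-1.79683825e+02 -9.12781278e-02 -4.25307340e+01] [4.97034389 8.27657065 0.23414014] [ 1.56664199 -0.96005939  0.01427352]
```

View pics/p8.png

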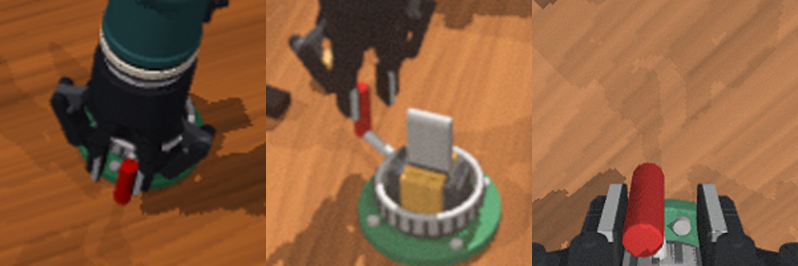

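The post is being pushed by the left pad, the jaws are closing on the upright stake, and the force is 9.7 N. I press on to about 13 N.

Call:
{"method": "arm_command", "body": {"steps": [0,0.016,0,0,0,0.011,-0.001,0.032,0,0,0,0.022,-0.002,0.048,0,0,0,0.033,-0.003,0.064,0,0,0,0.044,-0.003,0.064,0,0,0,0.044]}}

```text
time: 19.0
position: [0.6033, 0.1044, 0.0556]
tool_rot: [-179.6, -0.1, -46.5]
force: [6.2, 9.1, -0.8]
finger_gap: 0.354
grip_force: 5.1
```

Call:
{"method": "arm_command", "body": {"steps": [0,0.016,0,0,0,0.011,-0.001,0.032,0,0,0,0.022,-0.001,0.032,0,0,0,0.022]}}

```text
time: 19.3
position: [0.6013, 0.1025, 0.0556]
tool_rot: [-179.5, -0.1, -48.4]
force: [5.7, 9.2, -2.4]
finger_gap: 0.348
grip_force: 5.5
```

Call:
{"method": "arm_command", "body": {"steps": [0,0.016,0,0,0,0.011,-0.001,0.032,0,0,0,0.022,-0.003,0.06,0,0,0,0.03,-0.003,0.06,0,0,0,0.03,-0.003,0.06,0,0,0,0.03]}}

```text
time: 19.8
position: [0.5975, 0.0989, 0.0556]
tool_rot: [-179.5, -0.1, -51.1]
force: [6.8, 9.0, -2.8]
finger_gap: 0.349
grip_force: 6.0
```

Call:
{"method": "arm_command", "body": {"steps": [0,-0.04,0,0,0,0,0,-0.08,0,0,0,0,0,-0.08,0,0,0,0,0,-0.08,0,0,0,0]}}

```text
time: 20.2
position: [0.6012, 0.1035, 0.0555]
tool_rot: [-179.7, 0.0, -51.1]
force: [4.7, 8.4, 1.3]
finger_gap: 0.355
grip_force: 4.3
```

```bash
cat > a.py <<'E'
from h import *
c=calibration('wrist');im=get_image('wrist');T=bot.observe();print(T['time'],T['position'],T['tool_rot'][2],T['force'],T['grip_force'])
h=cv2.cvtColor(im,cv2.COLOR_RGB2HSV);m=biggest((((h[...,0]<6)|(h[...,0]>170))&(h[...,1]>150)&(h[...,2]>40)).astype(np.uint8))
k=np.argwhere(m)[:,::-1];print(m.sum(),k.min(0),k.max(0))
a=np.radians(np.arange(-70,25,.25));best=max((( np.minimum(H:=hullmask(c,disc(.008,.03,.084)+[.537+.092*np.cos(t),.168+.092*np.sin(t),0]),m).sum()/np.maximum(H,m).sum(),np.degrees(t)) for t in a))
print('IoU, handle deg',best,'sleeve rad',np.radians(19.5-best[1]))
E
python3 a.py
```

```text
20.25 [0.60125141 0.10350866 0.05559261] -51.106033182720566 [3.74393642 8.83861378 0.81695737] 4.337557107210159
1824 [224 222] [254 292]
IoU, handle deg (np.float64(0.886857317282561), np.float64(-41.25)) sleeve rad 1.0602875205865552
```

Call:
{"method": "arm_command", "body": {"steps": [0,-0.02,0,0,0,0,0,-0.04,0,0,0,0,0,-0.06,0,0,0,0,0,-0.06,0,0,0,0]}}

```text
time: 20.65
position: [0.6043, 0.1061, 0.0552]
tool_rot: [-179.9, 0.1, -51.1]
force: [2.7, 7.3, 1.5]
finger_gap: 0.355
grip_force: 3.1
```

```bash
python3 a.py
```

```text
20.7 [0.60432295 0.10612538 0.05524074] -51.14569937244172 [3.41941813 7.03498364 1.2455654 ] 3.169478550553322
1842 [224 223] [254 294]
IoU, handle deg (np.float64(0.8903131822587592), np.float64(-38.5)) sleeve rad 1.0122909661567112
```

Call:
{"method": "arm_command", "body": {"steps": [-0.005,-0.03,0,0,0,-0.02,-0.005,-0.06,0,0,0,-0.04,-0.005,-0.09,0,0,0,-0.06,-0.005,-0.09,0,0,0,-0.06,-0.005,-0.09,0,0,0,-0.06]}}

```text
time: 21.2
position: [0.6102, 0.1109, 0.0549]
tool_rot: [180.0, 0.1, -45.8]
force: [1.7, 5.9, 0.6]
finger_gap: 0.351
grip_force: 2.5
```

```bash
python3 a.py
```

```text
21.25 [0.61017837 0.11083499 0.05484482] -45.80031758764483 [1.03793109 5.04640535 1.0481982 ] 2.5380025058984756
1846 [224 225] [254 296]
IoU, handle deg (np.float64(0.8822444940999153), np.float64(-34.0)) sleeve rad 0.9337511498169663
```

Call:
{"method": "arm_command", "body": {"steps": [-0.008,-0.04,0,0,0,-0.03,-0.016,-0.08,0,0,0,-0.06,-0.025,-0.12,0,0,0,-0.09,-0.033,-0.157,0,0,0,-0.12,-0.033,-0.157,0,0,0,-0.12,-0.033,-0.157,0,0,0,-0.12]}}

```text
time: 21.85
position: [0.6193, 0.1227, 0.0549]
tool_rot: [179.9, 0.0, -35.1]
force: [0.5, 1.1, -1.2]
finger_gap: 0.352
grip_force: 0.6
```

```bash
python3 a.py
```

```text
21.9 [0.6193105  0.12268318 0.05492156] -35.060426858735504 [-0.17674718  1.13069005 -1.19561762] 0.49853235483169556
1832 [224 226] [254 297]
IoU, handle deg (np.float64(0.8739050456320655), np.float64(-24.75)) sleeve rad 0.7723081940074908
```

Call:
{"method": "arm_command", "body": {"steps": [-0.005,-0.03,0,0,0,-0.02,-0.01,-0.06,0,0,0,-0.04,-0.01,-0.06,0,0,0,-0.04,-0.01,-0.06,0,0,0,-0.04]}}

```text
time: 22.3
position: [0.6222, 0.1288, 0.0553]
tool_rot: [180.0, 0.0, -31.4]
force: [-0.8, 0.1, 0.7]
finger_gap: 0.354
grip_force: 0.0
```

```bash
python3 a.py; python3 - <<'E'
from cell import get_image
import cv2,numpy as np
from h import proj,calibration
im=get_image('side');u=proj(calibration('side'),[.57,.15,.06])[0].astype(int)
a=cv2.resize(im[u[1]-60:u[1]+60,u[0]-60:u[0]+60],(400,400),interpolation=cv2.INTER_CUBIC);b=cv2.resize(get_image('wrist')[130:330,156:356],(400,400))
cv2.imwrite('pics/p9.png',cv2.cvtColor(np.hstack([a,b]),cv2.COLOR_RGB2BGR))
E
```

```text
22.35 [0.6222141  0.12869693 0.05530485] -31.431599972543996 [-1.37247658 -1.16703812 -0.82637105] 0.0
1806 [236 224] [266 295]
IoU, handle deg (np.float64(0.8732706352683256), np.float64(-24.25)) sleeve rad 0.7635815477475192
```

The handle rests by itself at about 0.76 rad, past jaw contact, with the fingers touching nothing. I lift off and check that it holds.

Call:
{"method": "arm_command", "body": {"steps": [0,0,-0.3,0,0,0,0,0,-0.7,0,0,0,0,0,-1,0,0,0,0,0,-1,0,0,0,0,0,-1,0,0,0]}}

```text
time: 22.95
position: [0.6225, 0.1288, 0.156]
tool_rot: [-179.9, -0.1, -31.4]
force: [0.5, -0.1, -0.5]
finger_gap: 0.348
grip_force: 0.0
```

Call:
{"method": "arm_command", "body": {"steps": [0,0,-0.5,0,0,0,0,0.5,-0.5,0,0,0,0,0.5,-0.5,0,0,0,0,0.5,-0.5,0,0,0]}}

```text
time: 23.35
position: [0.5943, 0.0841, 0.2038]
tool_rot: [179.8, 0.1, -31.6]
force: [0.4, 1.0, 0.4]
finger_gap: 0.346
grip_force: 0.0
```

```bash
python3 a.py; python3 - <<'E'
from h import *
C=[]
for n in('scene','side'):
    im=get_image(n);c=calibration(n);u=proj(c,[.57,.15,.06])[0].astype(int);C.append(cv2.resize(im[u[1]-60:u[1]+60,u[0]-60:u[0]+60],(400,400),interpolation=cv2.INTER_CUBIC))
    for t in('tin','spool','brush'):
        L=silhouettes(n,t)
        if L: print(n,t,[(round(d['p'],2),np.round(d['bbox'])) for d in L[:2]])
cv2.imwrite('pics/p10.png',cv2.cvtColor(np.hstack(C),cv2.COLOR_RGB2BGR))
E
```

```text
23.4 [0.59506667 0.08570477 0.20383994] -31.484324595632323 [-0.19686566 -0.0834707   0.10846208] 0.0
384 [191 169] [213 195]
IoU, handle deg (np.float64(0.8714494458106133), np.float64(-24.000000000000004)) sleeve rad 0.7592182246175333
scene tin [(0.68, array([208., 129., 244., 171.]))]
scene spool [(0.8, array([256., 248., 275., 280.]))]
scene brush [(0.65, array([316., 264., 347., 349.]))]
side tin [(0.73, array([332., 189., 373., 232.]))]
side spool [(0.86, array([218., 179., 233., 206.])), (0.59, array([251., 248., 273., 270.]))]
side brush [(0.95, array([139., 198., 205., 230.]))]
```

View pics/p10.png

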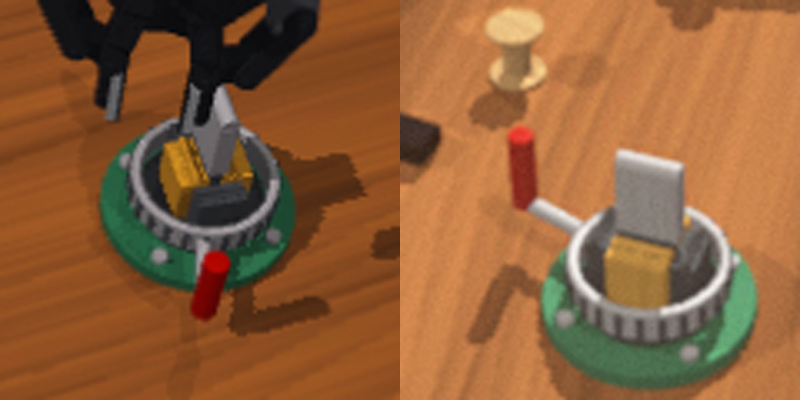

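The stake stands upright between the closed jaws. The handle has held at about 0.76 rad since release, and the tin, spool and brush are where they were. I hand the job in.

```bash
python3 -c "
from cell import bot
print(bot.finish_job())"
```

```text
the job is handed in; nothing more can be done
None
```

The flat stake is seated in the chuck and the job is handed in (verdict not shown): I pressed the handle to about 11 N at 1.1 rad, but it sprang back on release and rests at about 0.76 rad, just past jaw contact, so the remaining grip is lighter than at full press and I did not test it; the domed stake stayed in its slot, and the tin, spool and brush did not move.

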